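# Ring-test touch on the widest grinding wheel

### The job

The widest of the four grinding wheels on the perforated tray is due for its ring test: with the fingertips, touch its dark abrasive rim lightly for a moment on the left side of its nut (left as the robot sees it, towards +y), lift clear, then touch the rim in the same way on the right side of the nut, and withdraw a good hand's breadth clear of it. The wheel sits on a sprung stand and gives a little: touch it gently, and do not slide, tip or lift it. Do not touch or disturb the other three wheels or the small parts on the tray.

Things in the scene. Friction and masses are not known exactly. Their poses are not given: they have to be found in the camera images.
- stand_wide: Loose sprung stand of the widest wheel (116 mm across, flat, 15 mm thick). Its round steel base is 80 mm across, with the origin at the centre of its underside (on the tray floor, 6 mm above the table), z up. x points away from the robot and y to its left, within 0.2 rad. Top of the wheel's rim 115 mm above this origin. With its wheel about 1.5 kg.
- rim_left: Left half of the widest wheel's rim (a 150 degree arc centred on the stand's +y direction; no visible seam). Origin on the rim's top face in the middle of its width, 47 mm from the wheel's axis in +y. Moves with the wheel.
- rim_right: Right half of the widest wheel's rim (a 150 degree arc centred on the stand's -y direction). Origin on the rim's top face in the middle of its width, 47 mm from the wheel's axis in -y.
- hub (a point): Point on the widest wheel's axis, at the height of the rim's top face (inside the flange). Around it: dark abrasive rim from 36 to 58 mm off the axis; copper-coloured disc inside that, at the rim's level; steel flange 54 mm across, 6 mm above the rim; nut 26 mm across, its top 22 mm above the rim.
- wheel_wide (a joint): How far the widest wheel is pressed down on its sprung stand, in m: 0 at rest, 0.012 at the stop. It starts to give at about 1.5 N and takes about 7 N to reach the stop (0.45 N per mm); springs back by itself when released.
- stand_cup: Stand of the cup wheel: bowl-shaped dark wheel open to the top, 86 mm across, rim top 128 mm above the origin. Its round steel base is 80 mm across, with the origin at the centre of its underside (on the tray floor, 6 mm above the table), z up. To be left alone.
- stand_small: Stand of the small flat wheel, 66 mm across, nut top 130 mm above the origin. Its round steel base is 80 mm across, with the origin at the centre of its underside (on the tray floor, 6 mm above the table), z up. To be left alone.
- stand_bevel: Stand of the bevelled wheel: 86 mm across at the top, tapering to 44 mm below, nut top 134 mm above the origin. Its round steel base is 80 mm across, with the origin at the centre of its underside (on the tray floor, 6 mm above the table), z up. To be left alone.
- collet_a: Loose steel collet standing upright, 32 mm across, 48 mm high; origin under its centre. To be left alone.
- collet_b: Loose steel collet standing upright, 26 mm across, 40 mm high; origin under its centre. To be left alone.
- spacer: Loose steel spacer ring lying flat, 48 mm across, 12 mm high; origin under its centre. To be left alone.
- sleeve: Loose dark blue sleeve standing upright, 32 mm across, 60 mm high; origin under its centre. To be left alone.
- tray: Fixed perforated steel tray, 360 mm in x, 600 mm in y, rim 22 mm high, floor 6 mm above the table; origin under its centre. All wheels and small parts stand on it.
There are look-alikes about, which are no part of the job. What is shaped like the stand_wide but purple is not meant.

How it is judged (in metres and radians):
On the way, in this order (a step that is already met when the one before it is completed fails the run):
1. the fingers touch the left half of the widest wheel's rim (more than 0.5 N for 0.1 s) (contact force between the fingers and rim_left above 0.5 N), for 0.1 s.
2. the fingers are lifted clear of the wheel and its stand (0.2 s without contact) (contact force between the fingers and stand_wide below 0.05 N), for 0.2 s.
3. the fingers touch the right half of the rim (more than 0.5 N for 0.1 s) (contact force between the fingers and rim_right above 0.5 N), for 0.1 s.
At the end, for the whole second after the job is handed in: The TCP is more than 100 mm from the middle of the widest wheel; that wheel has sprung back up (within 2 mm), stands upright and at rest within 15 mm of where it started; every other thing on the tray is within 10 mm of where it started (distance between the grasp point and hub above 0.1 m and value of joint wheel_wide below 0.002 m and angle between stand_wide's own z axis and vertical below 0.05 rad and distance of stand_wide from where it was at the start of the episode below 0.015 m and linear speed of stand_wide below 0.02 m/s and distance of each of stand_cup, stand_small, stand_bevel, collet_a, collet_b, spacer, sleeve from where it was at the start of the episode below 0.01 m); the robot touches nothing.
It fails at once if the widest wheel is touched harder than 15 N (contact force between any of the fingers, the arm and stand_wide above 15 N).
It fails at once if the widest wheel's stand is lifted, slid or tipped (moved more than 15 mm, or tilted more than 0.15 rad) (distance of stand_wide from where it was at the start of the episode above 0.015 m or angle between stand_wide's own z axis and vertical above 0.15 rad).
It fails at once if another wheel or small part on the tray is touched by the robot (more than 0.5 N) (contact force between any of the fingers, the arm and stand_cup above 0.5 N or contact force between any of the fingers, the arm and stand_small above 0.5 N or contact force between any of the fingers, the arm and stand_bevel above 0.5 N or contact force between any of the fingers, the arm and collet_a above 0.5 N or contact force between any of the fingers, the arm and collet_b above 0.5 N or contact force between any of the fingers, the arm and spacer above 0.5 N or contact force between any of the fingers, the arm and sleeve above 0.5 N).
It fails at once if another wheel or small part on the tray is moved more than 10 mm (distance of any of stand_cup, stand_small, stand_bevel, collet_a, collet_b, spacer, sleeve from where it was at the start of the episode above 0.01 m).
It also fails if it takes over 42 s, if anything falls off the work surface, if the arm or the gripper's body presses on something with over 40 N, if the wrist force passes 120 N, or if a joint passes its speed limit or range.

### The arm

A 6-joint arm with a two-finger parallel gripper is mounted at the origin on the work surface. World frame = base frame: x ahead of the robot, y to its left, z up, the work surface at z = 0. Lengths are in m, angles in degrees, forces in N, time in s.
With the tool pointing down it reaches from about 0.4 to 0.825 m from the base axis. Payload 7 kg.
Tool frame: the origin (TCP) lies between the finger pads, 19 mm behind the fingertips; this is the grasp point; z points along the fingers, y is the line along which they close (so a half turn about z gives the same grasp; the last joint's range is limited). The gripper opens to 88 mm and grips with 3 to 60 N. Pads are 19 mm wide; open, the fingers measure 130 mm over their backs; the gripper's body (78 mm by 193 mm) begins 47 mm behind the grasp point.
Start: joints at [86.293, 20.546, 0.682, 0, -70.136, -16.507], TCP at [0.233, 0.633, 0.245] pointing down, gripper open.
Joint ranges: [-176.03, 176.03], [-82.01, 121.73], [-58.28, 71.71], [-173.87, 95.51], [-174.79, -0.11], [-173.66, 173.66]. Speed limits (degrees/s): [136.94, 136.94, 172.46, 180, 180, 180].

### API

Orientations are given as [roll, pitch, yaw] about the fixed x, y, z axes, in that order (R = Rz(yaw) Ry(pitch) Rx(roll)).
In Python, from plant import telemetry, snapshot, workorder, nets gives the robot as it stands.
- The arm moves only by the shell command python3 -m creep 'ROWS'. ROWS is JSON, a list that holds one entry, the list of rows, each a list of 5 numbers: the shift along the tool's x, y, z normalised to -1 to 1, where 1 is 0.2 m, then the turn about the tool's z normalised to -1 to 1, where 1 is pi/2 rad, then the opening, from 0 (shut) to 1 (fully open). In form: [[[x, y, z, spin, hand], ...]]. A call has 1 to 8 rows; each row shifts and turns the commanded pose from where the row before left it, along the tool's axes as they then stand; what a row does not reach is not made up. A row lasts 1/12 s, in which the tool goes at most 41.7 mm and 7.16 degrees, less where a joint would pass 70% of its speed; a pose out of reach is approached as far as the arm can. A call with a number of a shift or a turn outside -1 to 1 is refused whole. A call with a gripper value outside its range is refused whole. The fingers move at their own pace and stop on an object; the grip force is fixed at half the most. Time passes only in rows, so rows that do not move let the fingers close. It gives the time, the measured TCP pose, the force, the opening and the grip force at its end, in the units of the state.
- telemetry.get_obs(): the state, without advancing time (a new reading comes with each control period).
- snapshot(name): name is "scene" or "top" or "wrist"; returns a dict with "frame" (400x640x3 uint8, red, green, blue), "fx", "fy", "cx", "cy" (pixels), "k1" (the pictures are not rectified: a ray, as slopes to the right and down, at radius r is drawn at 1 + k1 r^2 times it, then the intrinsics apply), "rvec" (rotation vector, rad) and "tvec" (3), from world to camera coordinates, as OpenCV has them; the wrist camera has in their place "mount" (4x4, takes a point from camera to tool coordinates, whose origin is the TCP and whose axes are the flange's). Camera axes: x right, y down, z forward; pixel columns grow to the right and rows downward; lengths in m; the calibration is good to about 2 mm. A picture is of the moment at which its call begins: read the wrist's pose just before it. There is no depth.
- workorder.close_job(): hands the job in; it is judged then, once.
Trained networks look in a picture, given as the dict that the camera call returned (one of the last four; its "shot" number tells which), for a name from the list of things; names that differ only in an ending like _2 or _b are one class to them, and where a whole thing is asked for, a point or a joint stands for the part that bears it (a point fixed in the world has none). Each returns a list of dicts, best first, with "confidence" (0 to 1); they miss things now and then, are a little off and sometimes report something else, mostly with a low value. They report only what shows in the picture. A call takes as long as a camera call. They do not tell look-alikes from the thing itself.
- nets.find_in(picture, query): "uv" ([column, row] in pixels, amid what is visible of it).
- nets.masks_of(picture, query): "region" (400x640 bool, what is visible of it) and "uv" ([column, row] in pixels, amid what is visible of it).
- nets.landmark_of(picture, query): "uv" ([column, row] in pixels: a listed point, or the origin of a listed thing).
The state is a dict: "clock": time; "joint_pos": joint angles; "qvel": joint speeds; "tau": joint torques, N m; "tool_pos": TCP position; "orientation": TCP orientation; "force": force on the tool from outside, world axes, zero at the start; "moment": the same for the moment, N m; "opening": finger opening in m; "gripper_force": force on a finger pad.
Only numpy, scipy, OpenCV 4.12 (cv2) and the standard library are available. Lean on these libraries where they do the work, as an engineer would, in place of code of your own. Each camera call takes 0.05 s, during which the arm holds its last target. There are 200 camera calls.

## Working session

There is one attempt and no reset: what is moved stays moved. The work goes in short steps, Python scripts to look and compute and a shell command to move; the robot and the scene stay as the last step left them, time stands still between calls to the robot, and variables do not carry over. Pictures are saved under pics/ and viewed, at most 10 in all, crops included, and the job is handed in when it is done.

```bash
mkdir -p pics
cat > h.py <<'E'
import numpy as np, cv2
from plant import telemetry, snapshot, workorder, nets
from scipy.spatial.transform import Rotation as Ro
def ray(s,uv,obs=None):
    d=np.array([(uv[0]-s["cx"])/s["fx"],(uv[1]-s["cy"])/s["fy"]]); p=d.copy()
    for _ in range(20): p=d/(1+s["k1"]*(p@p))
    v=np.array([p[0],p[1],1.])
    if "rvec" in s:
        R=cv2.Rodrigues(np.array(s["rvec"],float))[0]; t=np.array(s["tvec"],float).ravel()
        return -R.T@t, R.T@v
    M=np.array(s["mount"]); T=np.eye(4); T[:3,:3]=Ro.from_euler('xyz',obs["orientation"],degrees=True).as_matrix(); T[:3,3]=obs["tool_pos"]
    A=T@M; return A[:3,3],A[:3,:3]@v
def atz(s,uv,z,obs=None):
    o,v=ray(s,uv,obs); return o+v*(z-o[2])/v[2]
def save(s,n): cv2.imwrite(f"pics/{n}.png",s["frame"][:,:,::-1])
E
python3 - <<'E'
from h import *
o=telemetry.get_obs(); print(o)
for n in ("top","scene"):
    s=snapshot(n); save(s,n+"0")
    for q,z in (("hub",.121),("stand_wide",.006),("rim_left",.121),("rim_right",.121),("stand_cup",.006),("stand_small",.006),("stand_bevel",.006)):
        for r in nets.landmark_of(s,q)[:3]: print(n,q,np.round(r["uv"],1),round(r["confidence"],2),atz(s,r["uv"],z).round(4))
E
```

```text
{'clock': 0.0, 'joint_pos': array([ 8.62923212e+01,  2.05911407e+01,  6.34577550e-01, -1.96582707e-02,
       -7.01333455e+01, -1.65059453e+01]), 'qvel': array([ 0.00088262,  0.00040452,  0.03320301, -0.03409564,  0.0786526 ,
       -0.05510974]), 'tau': array([ 2.96361559e-04, -5.82723570e+01,  2.93050611e+01,  6.99729413e+00,
        7.00452380e-03, -1.61287462e-04]), 'tool_pos': array([0.23310604, 0.63300713, 0.24443352]), 'orientation': array([ 1.79908546e+02, -7.82833280e-03, -2.02203129e+01]), 'force': array([-0.034397  , -0.90811208,  0.52899288]), 'moment': array([ 0.00878281,  0.01095586, -0.01336868]), 'gripper_force': 0.0, 'opening': 0.08768080321032991}
top hub [471.6 284.5] 0.96 [ 0.265 -0.438  0.121]
top hub [493.8 220.2] 0.8 [ 0.4053 -0.4935  0.121 ]
top hub [403.5 281.9] 0.61 [ 0.2742 -0.2876  0.121 ]
top stand_wide [396.2 275.1] 0.84 [ 0.278  -0.2887  0.006 ]
top stand_wide [335.9 118.7] 0.81 [ 0.6697 -0.1493  0.006 ]
top stand_wide [457.4 282.6] 0.62 [ 0.2564 -0.4384  0.006 ]
top rim_left [335.5 114.7] 0.56 [ 0.6505 -0.1461  0.121 ]
top stand_cup [327.  192.6] 0.77 [ 0.4836 -0.1234  0.006 ]
top stand_cup [336.1 102.7] 0.5 [ 0.7109 -0.1507  0.006 ]
top stand_small [227.3 195.6] 0.83 [0.4809 0.1253 0.006 ]
top stand_bevel [224.7 129.4] 0.91 [0.6489 0.1321 0.006 ]
scene hub [283.5 254.5] 0.83 [ 0.6715 -0.1453  0.121 ]
scene hub [295.4 115.1] 0.69 [ 0.2935 -0.2775  0.121 ]
scene hub [246.5  87.5] 0.66 [ 0.2509 -0.4444  0.121 ]
scene stand_wide [213.6 149.4] 0.95 [ 0.408  -0.4889  0.006 ]
scene stand_wide [282.8 272.7] 0.92 [ 0.6746 -0.1541  0.006 ]
scene stand_wide [253.1 119.4] 0.73 [ 0.2661 -0.4321  0.006 ]
scene rim_left [455.3 286.6] 0.57 [0.6054 0.2271 0.121 ]
scene stand_cup [319.2 213.1] 0.9 [ 0.4889 -0.1317  0.006 ]
scene stand_small [415.8 245.5] 0.88 [0.4856 0.1296 0.006 ]
scene stand_bevel [398.8 305.3] 0.72 [0.6492 0.1327 0.006 ]
```

View pics/top0.png

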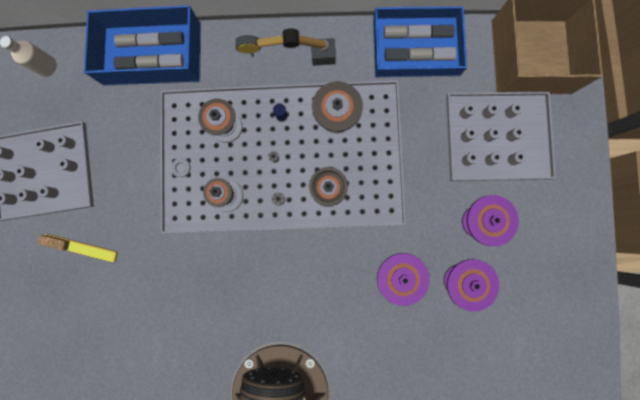

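View pics/scene0.png

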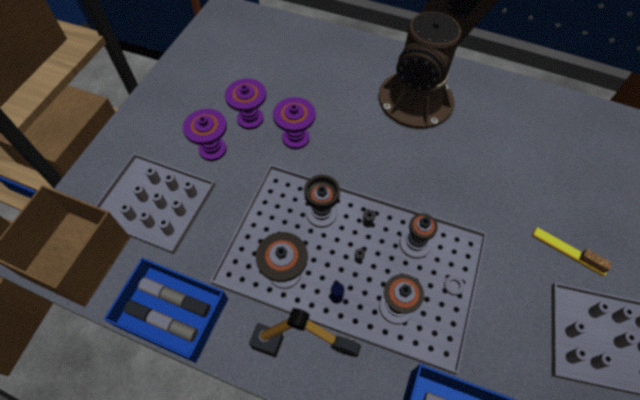

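The top picture shows the grey/dark wide wheel at about (337,105); in the scene picture it's at (283,255). The purple ones at lower right are look-alikes. The start spin and the hub measurement come next.

```bash
python3 - <<'E'
from h import *
for n,c in (("top",(337,105)),("scene",(283,255))):
    s=snapshot(n)
    hsv=cv2.cvtColor(s["frame"],cv2.COLOR_RGB2HSV)
    m=((hsv[...,0]<14)&(hsv[...,1]>85)&(hsv[...,2]>70)).astype(np.uint8)
    w=np.zeros_like(m); cv2.circle(w,c,30,1,-1); m&=w
    p=cv2.findNonZero(m); h=cv2.convexHull(p); e=cv2.fitEllipse(h)
    print(n,len(p),e,atz(s,e[0],.121))
    for r in nets.masks_of(s,"stand_wide"):
        if abs(r["uv"][0]-c[0])<25 and abs(r["uv"][1]-c[1])<30: print(r["confidence"],r["uv"])
    for q in ("hub","rim_left","rim_right"):
      for r in nets.landmark_of(s,q):
        if abs(r["uv"][0]-c[0])<35 and abs(r["uv"][1]-c[1])<35: print(q,r["confidence"],atz(s,r["uv"],.121))
E
python3 -m creep '[[[0,0,0,0.0775,0],[0,0,0,0.0775,0],[0,0,0,0.0775,0],[0,0,0,0.0775,0],[0,0,0,0.0775,0],[0,0,0,0.0775,0],[0,0,0,0.0775,0],[0,0,0,0.0775,0]]]'
```

```text
top 339 ((336.9085693359375, 105.30811309814453), (31.598339080810547, 32.27421569824219), 95.76941680908203) [ 0.67225075 -0.14971613  0.121     ]
0.7 [334.3, 104.1]
scene 375 ((281.1683654785156, 255.01768493652344), (31.20381736755371, 33.98393249511719), 79.82388305664062) [ 0.67448804 -0.14957043  0.121     ]
0.87 [281.8, 258.6]
hub 0.58 [ 0.67575408 -0.14772943  0.121     ]
clock: 1.97
tool_pos: [0.2333, 0.6334, 0.2454]
orientation: [-180.0, -0.0, -76.4]
force: [-0.1, -0.6, 0.3]
opening: 0.0398
gripper_force: 0.0
```

```bash
python3 -m creep '[[[0,0,0,0.0775,0],[0,0,0,0.0775,0],[0,0,0,0,0],[0,0,0,0,0]]]'
```

```text
clock: 2.3
tool_pos: [0.2332, 0.6334, 0.2454]
orientation: [180.0, 0.0, -89.7]
force: [0.2, 0.2, -0.3]
opening: 0.0134
gripper_force: 0.0
```

```bash
python3 -m creep '[[[0.15,-0.09,0,0,0],[0.15,-0.09,0,0,0],[0.15,-0.09,0,0,0],[0.15,-0.09,0,0,0],[0.15,-0.09,0,0,0],[0.15,-0.09,0,0,0],[0.15,-0.09,0,0,0],[0.15,-0.09,0,0,0]]]'
```

```text
clock: 2.97
tool_pos: [0.378, 0.392, 0.2457]
orientation: [-180.0, 0.0, -89.7]
force: [1.1, -0.6, 0.7]
opening: 0.0003
gripper_force: 0.0
```

```bash
python3 -m creep '[[[0.15,-0.09,0,0,0],[0.15,-0.09,0,0,0],[0.15,-0.09,0,0,0],[0.15,-0.09,0,0,0],[0.15,-0.09,0,0,0],[0.15,-0.09,0,0,0],[0.15,-0.09,0,0,0],[0.15,-0.09,0,0,0]]]'
```

```text
clock: 3.63
tool_pos: [0.5222, 0.152, 0.2458]
orientation: [-180.0, 0.0, -89.7]
force: [-0.3, -0.2, -0.5]
opening: 0.0005
gripper_force: 0.0
```

```bash
python3 -m creep '[[[0.15,-0.09,0,0,0],[0.15,-0.09,0,0,0],[0.15,-0.09,0,0,0],[0.15,-0.09,0,0,0],[0.15,-0.09,0,0,0],[0.1,-0.06,0,0,0],[0.03,-0.02,0,0,0],[0,0,0,0,0]]]'
python3 - <<'E'
from h import *
s0=None
o=telemetry.get_obs(); s=snapshot("wrist"); save(s,"w1"); print(o["tool_pos"],o["orientation"],o["force"])
for q in ("hub","rim_left","rim_right"):
  for r in nets.landmark_of(s,q): print(q,r["confidence"],r["uv"],atz(s,r["uv"],.121,o))
E
```

```text
clock: 4.3
tool_pos: [0.6282, -0.0241, 0.2448]
orientation: [180.0, -0.0, -89.9]
force: [0.9, 1.2, -0.1]
opening: 0.0004
gripper_force: 0.0
[ 0.62821652 -0.02414216  0.24475804] [ 1.79956874e+02 -2.37259289e-02 -8.99158405e+01] [ 0.86987184  1.2473142  -0.0973736 ]
hub 0.79 [268.8, 54.4] [ 0.67463624 -0.14781365  0.121     ]
hub 0.38 [366.8, 196.9] [ 0.586951   -0.02355059  0.121     ]
rim_left 0.72 [434.3, 91.0] [ 0.5322317  -0.11888236  0.121     ]
```

View pics/w1.png

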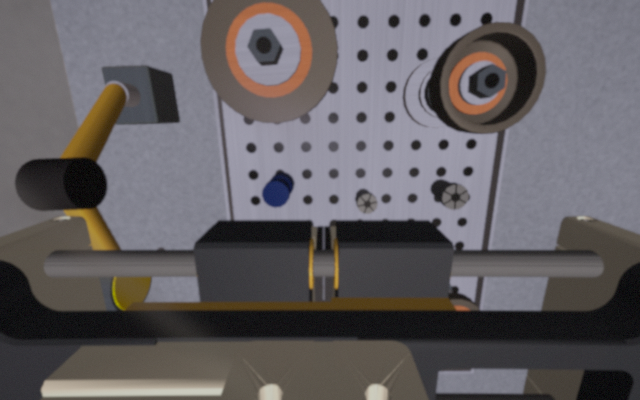

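The wrist view puts the wide wheel's nut at (266,46), which agrees with hub (0.674, -0.149). The closed fingers are at the lower centre and the cup wheel is at (487,80). Next I move over the left rim and go down part way.

```bash
python3 -m creep '[[[0.0931,-0.0575,0,0,0],[0.0931,-0.0575,0,0,0],[0.0931,-0.0575,0,0,0],[0.0931,-0.0575,0,0,0],[0,0,0.12,0,0],[0,0,0.12,0,0],[0,0,0.1,0,0],[0,0,0.06,0,0]]]'
```

```text
clock: 5.17
tool_pos: [0.6725, -0.0955, 0.1632]
orientation: [179.9, 0.0, -89.9]
force: [-0.7, -0.3, -0.4]
opening: 0.0003
gripper_force: 0.0
```

```bash
python3 -m creep '[[[0,0,0,0,0],[0,0,0,0,0],[0,0,0,0,0],[0,0,0,0,0]]]'; python3 -c "
from h import *
o=telemetry.get_obs();print(o['tool_pos'],o['force']); s=snapshot('wrist');save(s,'w2')"
```

```text
clock: 5.5
tool_pos: [0.6746, -0.0964, 0.1673]
orientation: [-179.8, 0.0, -89.9]
force: [-0.1, -1.1, 0.9]
opening: 0.0003
gripper_force: 0.0
[ 0.67463343 -0.09641492  0.16726767] [-0.08497241 -1.07253603  0.87877714]
```

View pics/w2.png

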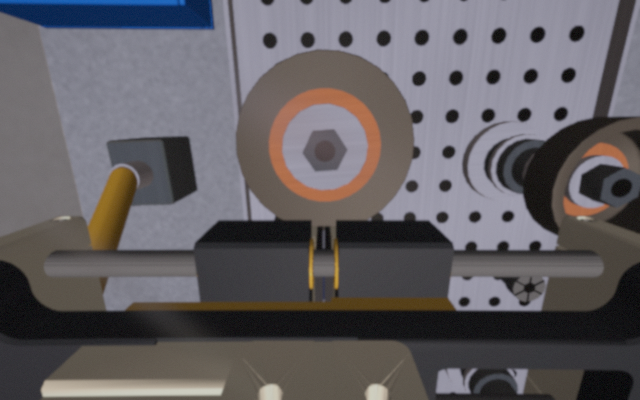

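```bash
python3 -m creep '[[[0.012,0,0.03,0,0],[0,0,0.03,0,0],[0,0,0.03,0,0],[0,0,0.02,0,0],[0,0,0.01,0,0],[0,0,0.005,0,0],[0,0,0,0,0],[0,0,0,0,0]]]'
```

```text
clock: 6.22
tool_pos: [0.6738, -0.0992, 0.1405]
orientation: [-180.0, -0.0, -90.0]
force: [0.3, -0.1, 0.6]
opening: 0.0006
gripper_force: 0.0
```

```bash
python3 -m creep '[[[0,0,0.01,0,0],[0,0,0,0,0],[0,0,0,0,0]]]'
```

```text
clock: 6.47
tool_pos: [0.6742, -0.0992, 0.1388]
orientation: [-179.9, -0.0, -90.0]
force: [0.3, -0.1, 2.8]
opening: 0.0003
gripper_force: 1.0
```

```bash
python3 -m creep '[[[0,0,0.01,0,0],[0,0,0,0,0],[0,0,0,0,0]]]'
```

```text
clock: 6.72
tool_pos: [0.6741, -0.0992, 0.1367]
orientation: [-179.9, -0.0, -90.0]
force: [1.5, -0.6, 2.1]
opening: 0.0004
gripper_force: 1.5
```

```bash
python3 -m creep '[[[0,0,0.01,0,0],[0,0,0,0,0],[0,0,0,0,0],[0,0,0,0,0]]]'
```

```text
clock: 7.05
tool_pos: [0.6741, -0.0992, 0.1346]
orientation: [-180.0, -0.0, -90.0]
force: [2.2, 0.0, 4.4]
opening: 0.0004
gripper_force: 1.9
```

```bash
python3 -m creep '[[[0,0,-0.03,0,0],[0,0,-0.06,0,0],[0,0,-0.1,0,0],[0,0,-0.1,0,0],[0,0,-0.06,0,0],[0,0,0,0,0],[0,0,0,0,0],[0,0,0,0,0]]]'
python3 - <<'E'
from h import *
o=telemetry.get_obs(); s=snapshot("wrist"); save(s,"w3"); print(o["tool_pos"],o["force"])
for r in nets.landmark_of(s,"hub"): print(r["confidence"],r["uv"],atz(s,r["uv"],.121,o))
E
```

```text
clock: 7.72
tool_pos: [0.6729, -0.0991, 0.2036]
orientation: [179.9, 0.0, -90.0]
force: [-0.2, -0.6, -0.2]
opening: 0.0006
gripper_force: 0.0
[ 0.67294174 -0.09910397  0.20362149] [-0.18820172 -0.56156771 -0.16276323]
0.63 [321.8, 148.3] [ 0.67446386 -0.14837912  0.121     ]
```

Left touch was about 3–4 N, the lift is clear, and the wheel has not moved. Now the right side.

```bash
python3 -m creep '[[[0.1,0,0,0,0],[0.15,0,0,0,0],[0.15,0,0,0,0],[0.1,0,0,0,0],[0,0,0,0,0],[0,0,0.1,0,0],[0,0,0.05,0,0],[0,0,0,0,0]]]'
```

```text
clock: 8.48
tool_pos: [0.6717, -0.1986, 0.1705]
orientation: [179.7, 0.1, -90.0]
force: [-0.0, -0.1, -0.2]
opening: 0.0006
gripper_force: 0.0
```

```bash
python3 -m creep '[[[0,0,0,0,0],[0,0,0,0,0],[0,0,0,0,0]]]'
```

```text
clock: 8.73
tool_pos: [0.6743, -0.1988, 0.1752]
orientation: [-179.9, -0.0, -89.9]
force: [-0.0, -0.0, -0.0]
opening: 0.0006
gripper_force: 0.0
```

```bash
python3 -m creep '[[[0,0,0.04,0,0],[0,0,0.04,0,0],[0,0,0.04,0,0],[0,0,0.025,0,0],[0,0,0.015,0,0],[0,0,0.005,0,0],[0,0,0,0,0],[0,0,0,0,0]]]'
```

```text
clock: 9.4
tool_pos: [0.674, -0.1993, 0.1416]
orientation: [-180.0, -0.0, -90.0]
force: [-0.2, 0.2, -0.8]
opening: 0.0007
gripper_force: 0.0
```

```bash
python3 -m creep '[[[0,0,0.01,0,0],[0,0,0.01,0,0],[0,0,0,0,0],[0,0,0,0,0]]]'
```

```text
clock: 9.73
tool_pos: [0.6743, -0.1993, 0.1379]
orientation: [-179.9, -0.0, -90.0]
force: [1.1, -0.9, 1.0]
opening: 0.0003
gripper_force: 1.2
```

```bash
python3 -m creep '[[[0,0,0.01,0,0],[0,0,0,0,0],[0,0,0,0,0],[0,0,0,0,0]]]'
```

```text
clock: 10.07
tool_pos: [0.6742, -0.1993, 0.1357]
orientation: [-179.9, -0.0, -90.0]
force: [0.6, -0.5, 3.9]
opening: 0.0002
gripper_force: 1.8
```

```bash
python3 -m creep '[[[0,0,-0.03,0,0],[0,0,-0.06,0,0],[0,0,-0.12,0,0],[0,0,-0.15,0,0],[0,0,-0.15,0,0],[0,0,-0.15,0,0],[0,0,-0.12,0,0],[0,0,-0.06,0,0]]]'
```

```text
clock: 10.73
tool_pos: [0.6741, -0.1995, 0.3082]
orientation: [-179.8, -0.0, -90.0]
force: [0.9, -1.3, 0.1]
opening: 0.0005
gripper_force: 0.0
```

```bash
python3 -m creep '[[[0,0,0,0,0],[0,0,0,0,0],[0,0,0,0,0],[0,0,0,0,0],[0,0,0,0,0],[0,0,0,0,0]]]'
python3 - <<'E'
from h import *
s=snapshot("scene"); save(s,"end")
for q,z in (("hub",.121),("stand_wide",.006),("stand_cup",.006),("stand_small",.006),("stand_bevel",.006)):
    for r in nets.landmark_of(s,q)[:3]: print(q,round(r["confidence"],2),atz(s,r["uv"],z).round(4))
E
```

```text
clock: 11.23
tool_pos: [0.6735, -0.1992, 0.3023]
orientation: [179.9, 0.0, -90.0]
force: [-0.1, -0.6, 0.4]
opening: 0.0006
gripper_force: 0.0
hub 0.64 [ 0.6733 -0.1517  0.121 ]
hub 0.56 [ 0.4052 -0.4918  0.121 ]
stand_wide 0.95 [ 0.6687 -0.1511  0.006 ]
stand_wide 0.91 [ 0.2843 -0.2903  0.006 ]
stand_wide 0.72 [ 0.4124 -0.4865  0.006 ]
stand_cup 0.88 [ 0.4868 -0.1289  0.006 ]
stand_small 0.94 [0.4824 0.1327 0.006 ]
stand_bevel 0.77 [0.6516 0.1346 0.006 ]
```

View pics/end.png

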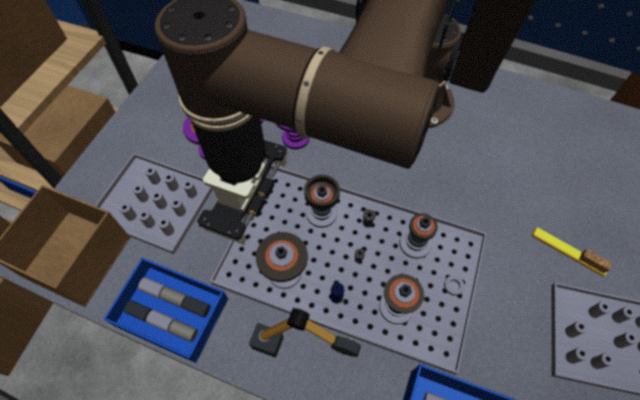

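The wide wheel is upright at (283,255), the same as at the start. All other parts are unmoved and the gripper is well clear, so I'm handing in.

```bash
python3 -c "
from h import *
print(workorder.close_job())"
```

```text
the job is handed in; nothing more can be done
None
```

I touched the widest wheel's rim lightly on the left, then on the right (wrist force about 4 N each), and withdrew about 19 cm clear; the wheel and everything else stand where they were, and the job is handed in, with no verdict returned.

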